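Put the reagent vials back on their own saucers

ROBOT

A 6-joint arm with a two-finger parallel gripper is mounted at the origin on a cart in front of the work surface, level with it; the furniture and walls round the work are solid. World frame = base frame: x ahead of the robot, y to its left, z up, the work surface at z = 0. Lengths are in mm, angles in rad, forces in N, time in s.
With the tool pointing down it reaches from about 150 to 775 mm from the base axis. Payload 6.1 kg.
Tool frame: the origin (TCP) lies at the very end of the fingers, on their centre line; the grasp point (between the pads) lies 19 mm behind it; z points along the fingers, x is the direction in which the jaws open and shut, and the axes are right-handed (so a half turn about z gives the same grasp; the last joint's range is limited). The gripper opens to 85 mm and grips with 20 to 120 N. Pads are 22 mm wide; open, the fingers measure 114 mm over their backs; the gripper's body (76 mm by 85 mm) begins 54 mm behind the grasp point. The pads swing forward as they close: fully open they stand 13 mm farther back than shut.
Start: joints at [-1.311, 0.126, -0.04, 1.405, 0, 1.571], TCP at [134.86, -507.367, 231.295] pointing down, gripper open.
Joint ranges: [-2.72, 2.72], [-0.95, 1.95], [-1.27, 1.35], [-1.78, 2.02], [-1.46, 1.47], [-3.14, 3.14]. Speed limits (rad/s): [2.39, 2.39, 3.01, 3.14, 3.14, 3.14].

INTERFACE

Orientations are given as a unit quaternion [x, y, z, w].
In Python, from station import robot gives the robot as it stands.
- The arm moves only by the tool drive_tool, never from a script. Its argument "rows" is a list that holds one entry, the list of rows, each a list of 7 numbers: the shift along the tool's x, y, z in cm, then the turn, a rotation vector about the tool's x, y, z in degrees, then the finger opening in cm, from 0 to 8.54. A call has 1 to 20 rows; each row is the pose to reach, as a shift and turn from the pose measured when the call began, along the tool's axes at that moment; what a row does not reach only later rows make up. A row lasts 1/12 s, in which the tool goes at most 41.7 mm and 7.16 degrees, less where a joint would pass 70% of its speed; a pose out of reach is approached as far as the arm can. A call with a gripper value outside its range is refused whole. The fingers move at their own pace and stop on an object; "force" is the grip in N (left out, the last holds). Time passes only in rows, so rows that repeat a pose let the fingers close. It gives the time, the measured TCP pose, the force and the opening at its end, in the units of the state.
- robot.read_state(): the state, without advancing time (a new reading comes with each control period).
- robot.grab_frame(name): name is "scene" or "side" or "wrist"; returns a dict with "frame" (384x512x3 uint8, red, green, blue), "mtx" (3x3 intrinsics, pixels), "eye" and "attitude" of the camera in the world. Camera axes: x right, y up, looking along -z (the intrinsics and any distortion apply to the point x, -y, -z); pixel columns grow to the right and rows downward; lengths in mm; the calibration is good to about 2 mm. A picture is of the moment at which its call begins. There is no depth.
- robot.finish_job(): hands the job in, once; it reports no verdict.
The state is a dict: "clock": time; "joint_positions": joint angles; "dq": joint speeds; "effort": joint torques, N m; "ee_pos": TCP position; "ee_rot": TCP orientation; "contact_force": force on the tool from outside, world axes, zero at the start; "moment": the same for the moment, N m; "width": opening from 0.0 (shut) to 1.0 (fully open).
Only numpy, scipy, OpenCV 4.12 (cv2) and the standard library are available. Lean on these libraries where they do the work, as an engineer would, in place of code of your own. Each camera call takes 0.05 s, during which the arm holds its last target. There are 200 camera calls.

TASK

The reagent vials have been mixed up and a used tube was left among them: put the used tube into the steel kidney dish, and stand each vial upright on the floor of the saucer that has the colour of its cap, using whichever saucer is free for the exchange. Do not tip any vial over on the way, and do not disturb the red stopper that stands between the saucers.

Things in the scene. Friction and masses are not known exactly. Their poses are not given: they have to be found in the camera images.
- blue_vial: reagent vial with a beige body, a white label and a blue screw cap: a round cylinder 23 mm across, 46 mm tall, standing upright, loose, about 30 g. Origin at the centre of its underside, z up. The plain wall can be gripped anywhere over its height up to 40 mm above the underside.
- green_vial: reagent vial with a beige body, a white label and a green screw cap: a round cylinder 23 mm across, 46 mm tall, standing upright, loose, about 30 g. Origin at the centre of its underside, z up. The plain wall can be gripped anywhere over its height up to 40 mm above the underside.
- yellow_vial: reagent vial with a beige body, a white label and a yellow screw cap: a round cylinder 23 mm across, 46 mm tall, standing upright, loose, about 30 g. Origin at the centre of its underside, z up. The plain wall can be gripped anywhere over its height up to 40 mm above the underside.
- used_tube: used small open tube, whitish and translucent with a dark brown residue in the bottom and no cap: a round cylinder 13 mm across, 50 mm tall (the solid wall that can be gripped ends at 46 mm), flat-bottomed, standing upright, loose, about 15 g. Origin at the centre of its underside, z up along the tube.
- blue_saucer: round blue plastic saucer with a raised rim, 62 mm across outside, rim top 9 mm above the bench, inner floor 4 mm above the bench and about 52 mm across, fixed to the bench. Origin at the centre of its underside, z up. The home of the blue-capped vial.
- green_saucer: round green plastic saucer with a raised rim, 62 mm across outside, rim top 9 mm above the bench, inner floor 4 mm above the bench and about 52 mm across, fixed to the bench. Origin at the centre of its underside, z up. The home of the green-capped vial.
- yellow_saucer: round yellow plastic saucer with a raised rim, 62 mm across outside, rim top 9 mm above the bench, inner floor 4 mm above the bench and about 52 mm across, fixed to the bench. Origin at the centre of its underside, z up. The home of the yellow-capped vial.
- white_saucer: round white plastic saucer with a raised rim, 62 mm across outside, rim top 9 mm above the bench, inner floor 4 mm above the bench and about 52 mm across, fixed to the bench. Origin at the centre of its underside, z up. The spare place, for setting a vial down in between.
- steel_dish: steel kidney dish, 72 mm (its own x) by 164 mm (its own y), walls 28 mm high, inner floor about 4 mm above the bench, fixed to the bench. Origin at the centre of its underside. Its flat inner floor is free at least from x = -24 to +12 mm and y = -40 to +40 mm.
- red_stopper: red tube stopper, a cylinder 17 mm across and 25 mm tall, standing loose on the bench among the saucers; a bystander. Origin at the centre of its underside.

How it is judged (in metres and radians):
At the end, for the whole second after the job is handed in: Each vial stands upright (within 0.12 rad) on the floor of its colour's saucer, centre within 16 mm of the saucer's, foot under 8 mm above its underside; the used tube rests in the kidney dish in any attitude, foot under 25 mm above the bench; all released and at rest (horizontal distance between blue_vial and blue_saucer below 0.016 m and z of blue_vial in the frame of blue_saucer below 0.008 m and angle between each of blue_vial, green_vial, yellow_vial's own z axis and vertical below 0.12 rad and linear speed of each of blue_vial, green_vial, yellow_vial, used_tube below 0.02 m/s and contact force between each of blue_vial, green_vial, yellow_vial, used_tube and the fingers below 0.05 N and horizontal distance between green_vial and green_saucer below 0.016 m and z of green_vial in the frame of green_saucer below 0.008 m and horizontal distance between yellow_vial and yellow_saucer below 0.016 m and z of yellow_vial in the frame of yellow_saucer below 0.008 m and x of used_tube in the frame of steel_dish between -0.036 and 0.036 m and y of used_tube in the frame of steel_dish between -0.08 and 0.08 m and z of used_tube in the frame of steel_dish below 0.025 m and contact force between used_tube and steel_dish above 0.03 N); the robot touches nothing.
It fails at once if a vial is tipped over (beyond 0.7 rad) (angle between any of blue_vial, green_vial, yellow_vial's own z axis and vertical above 0.7 rad).
It fails at once if the red stopper is disturbed (shifted more than 15 mm) (distance of red_stopper from where it was at the start of the episode above 0.015 m).
It also fails if it takes over 96 s, if anything falls off the work surface, if the arm or the gripper's body presses on something with over 40 N, if the wrist force passes 120 N, or if a joint passes its speed limit or range.

## Working session

There is one attempt and no reset: what is moved stays moved. The work goes in short steps, Python scripts to look and compute and a tool call to move; the robot and the scene stay as the last step left them, time stands still between calls to the robot, and variables do not carry over. Pictures are saved under pics/ and viewed, about 12 in all and at most 16, crops included, and the job is handed in when it is done.

Besides the shell and the picture viewer there is one more tool, called after "Request:" by a JSON object that holds its "fn" and its "kwargs". drive_tool: Moves the arm, as the interface text tells. Its arguments: {"type":"object","properties":{"rows":{"type":"array"},"force":{"type":"number"}},"required":["rows"]}

```bash
mkdir -p pics; ls
python3 - <<'E'
from station import robot
import cv2
print(robot.read_state())
for n in("scene","side","wrist"):
    f=robot.grab_frame(n); cv2.imwrite(f"pics/{n}0.png",f["frame"][:,:,::-1]); print(n,f["mtx"],f["eye"],f["attitude"],[k for k in f])
E
```

```text
pics
{'clock': 0.0, 'joint_positions': array([-1.31098629e+00,  1.26378153e-01, -4.06263555e-02,  1.40541377e+00,
       -3.77409119e-05,  1.57077350e+00]), 'dq': array([ 8.09886579e-04,  1.30467469e-03, -8.49498541e-04, -3.19675999e-04,
       -3.80010682e-05, -5.53967726e-04]), 'effort': array([ 8.23588221e-05, -4.35918438e+01,  3.52920699e+01,  1.73306064e-02,
        4.64192055e-06,  5.03146239e-06]), 'ee_pos': array([ 134.75159243, -506.97491591,  230.52105285]), 'ee_rot': array([ 7.92754132e-01, -6.09540998e-01, -6.54395590e-04, -4.79378161e-04]), 'contact_force': array([ 0.08362543,  0.03515352, -0.54032759]), 'moment': array([ 0.00014806, -0.01578167,  0.02982102]), 'width': 0.9981516969643195}
scene [[461.99576052   0.         258.84661555]
 [  0.         461.99576052 186.94201481]
 [  0.           0.           1.        ]] [ 212.31682061 -475.50284122  690.73859924] [ 0.38949445 -0.09165403 -0.23257002  0.88645631] ['frame', 'mtx', 'eye', 'attitude']
side [[497.6842089    0.         253.22290897]
 [  0.         497.6842089  192.27026185]
 [  0.           0.           1.        ]] [ 293.93674661 -565.11874832  631.06545886] [ 0.42980162 -0.07140423 -0.16974653  0.88394464] ['frame', 'mtx', 'eye', 'attitude']
wrist [[274.77270878   0.         254.52658954]
 [  0.         274.77270878 190.34337079]
 [  0.           0.           1.        ]] [ 216.5322818  -485.88834997  372.81259748] [-0.13073443  0.10183424 -0.60069436  0.78211545] ['frame', 'mtx', 'eye', 'attitude']
```

View pics/scene0.png

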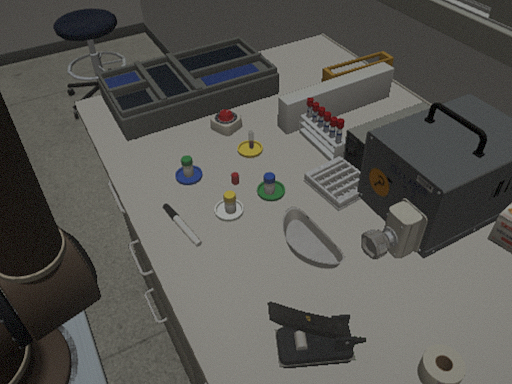

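View pics/side0.png

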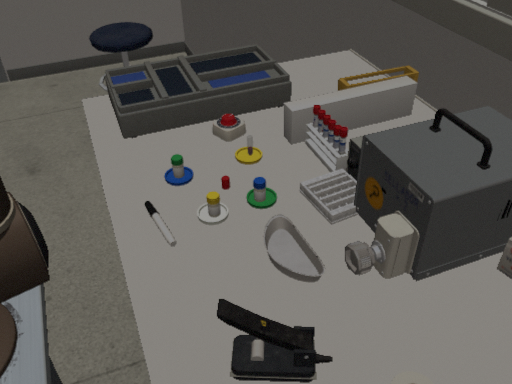

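The green vial stands on the blue saucer (about 188,167 in scene), the blue vial on the green saucer (270,183), the yellow vial on the white saucer (229,203) and the used tube on the yellow saucer (251,142). The stopper is at (235,178) and the dish around (312,240).

```bash
cat > h.py <<'E'
from station import robot
import cv2, numpy as np
from scipy.spatial.transform import Rotation as R
def rays(f,px):
    p=np.atleast_2d(px).astype(float); K=f["mtx"]
    d=np.c_[(p[:,0]-K[0,2])/K[0,0],-(p[:,1]-K[1,2])/K[1,1],-np.ones(len(p))]
    return R.from_quat(f["attitude"]).apply(d)
def cast(f,px,z):
    d=rays(f,px); e=np.array(f["eye"]); return (e+d*((z-e[2])/d[:,2])[:,None])[:,:2]
def proj(f,P):
    c=R.from_quat(f["attitude"]).inv().apply(np.atleast_2d(P)-f["eye"]); K=f["mtx"]
    return np.c_[K[0,2]-K[0,0]*c[:,0]/c[:,2],K[1,2]+K[1,1]*c[:,1]/c[:,2]]
HUE={"red":(0,8),"red2":(172,180),"yellow":(20,34),"green":(45,85),"blue":(100,130)}
def blobs(f,col,amin=12,smin=110,vmin=40):
    hsv=cv2.cvtColor(f["frame"],cv2.COLOR_RGB2HSV); lo,hi=HUE[col]
    m=cv2.inRange(hsv,(lo,smin,vmin),(hi,255,255))
    n,l,s,c=cv2.connectedComponentsWithStats(m)
    return [(s[i],c[i],l==i) for i in range(1,n) if s[i,4]>=amin]
E
python3 - <<'E'
from h import *
for n in("scene","side"):
    f=robot.grab_frame(n)
    for c in HUE:
        for s,ce,m in blobs(f,c):
            if not(120<ce[0]<330 and 115<ce[1]<260):continue
            cs,_=cv2.findContours(m.astype(np.uint8),0,2)
            q=cast(f,cs[0][:,0,:],9).astype(np.float32); o,r=cv2.minEnclosingCircle(q)
            print(n,c,s,ce.round(1),"z47",cast(f,ce,47).round(1),"circ9",np.round(o,1),round(r,1),cast(f,ce,12.5).round(1))
f=robot.grab_frame("side"); a=f["frame"][110:340,130:360]
cv2.imwrite("pics/c1.png",cv2.resize(a[:,:,::-1],(690,690*230//230),interpolation=2)[:600])
E
```

```text
scene red [218 109  15  12 103] [224.9 115.2] z47 [[591.3 407.9]] circ9 [617.1 462.1] 27.4 [[611.6 455.2]]
scene red [232 173   7  11  58] [234.9 177.8] z47 [[507.9 187.8]] circ9 [524.3 227.1] 17.9 [[523.8 223.4]]
scene yellow [237 141  26  17 309] [249.4 148.8] z47 [[580.5 259.1]] circ9 [602.8 304.1] 32.9 [[600.2 298.5]]
scene yellow [224 191  12  12 114] [229.2 196.3] z47 [[472.8 143.8]] circ9 [486.8 181. ] 17.7 [[486.8 177. ]]
scene green [182 156  10   7  46] [186.1 158.5] z47 [[443.5 299.2]] circ9 [455.3 344. ] 12.9 [[455.9 340.7]]
scene green [258 181  27  19 213] [271.9 191.5] z47 [[554.1 113. ]] circ9 [575.2 154.5] 29.6 [[572.4 144.6]]
scene blue [176 166  26  19 257] [188.7 175.9] z47 [[426.  242.3]] circ9 [439.9 288.7] 31.4 [[437.5 280.8]]
scene blue [264 173  11   8  70] [269.1 176.2] z47 [[572.4 156.3]] circ9 [593.7 191.7] 14.8 [[591.7 190.1]]
side red [225 119  12   7  22] [231.4 123.3] z47 [[596.2 384.8]] circ9 [613.8 454.5] 17.6 [[614.  440.9]]
side red [222 185   8   4  14] [225.  186.4] z47 [[506.6 165.2]] circ9 [521.3 212.4] 7.3 [[519.1 208.4]]
side red2 [220 113  17  13 108] [227.9 119.3] z47 [[594.8 405.2]] circ9 [610.6 472.1] 29.6 [[612.5 462.6]]
side red2 [222 176   7  13  56] [225.2 181.6] z47 [[511.9 179.8]] circ9 [524.4 227.7] 20.7 [[524.7 223.8]]
side yellow [235 147  27  17 345] [247.9 155.3] z47 [[585.  247.9]] circ9 [605.2 302.7] 33.8 [[602.2 295.9]]
side yellow [207 192  12  13 140] [212.5 197.8] z47 [[473.8 141.1]] circ9 [483.9 187.6] 20.1 [[484.4 182.8]]
side green [171 155  11  10  95] [176.4 159.5] z47 [[442.6 290.9]] circ9 [452.5 346.8] 19.3 [[451.4 341.4]]
side green [247 188  29  20 322] [262.1 198.9] z47 [[558.3 102.6]] circ9 [577.  151.2] 32.2 [[573.9 142. ]]
side blue [165 167  28  18 301] [178.6 176.7] z47 [[431.8 230.7]] circ9 [441.9 287.8] 32.9 [[440.  277.8]]
side blue [254 177  11  12 119] [259.  182.6] z47 [[571.5 151.2]] circ9 [589.9 198.2] 19.6 [[587.9 193.5]]
```

View pics/c1.png

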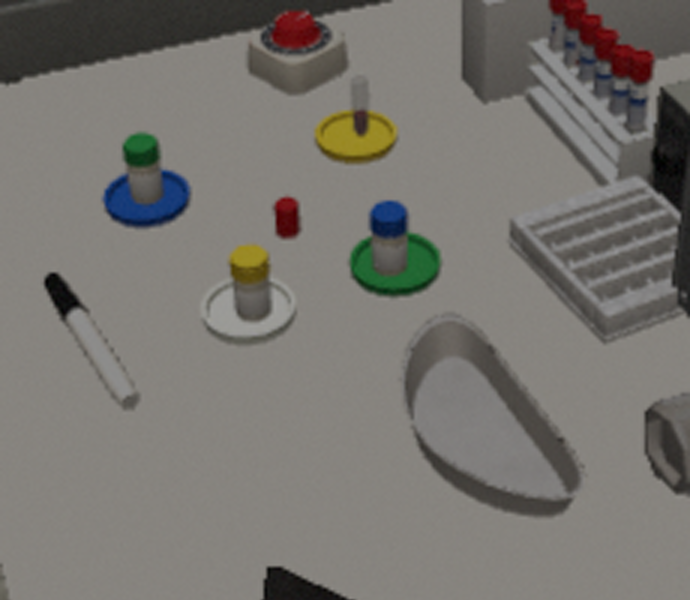

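View pics/wrist0.png

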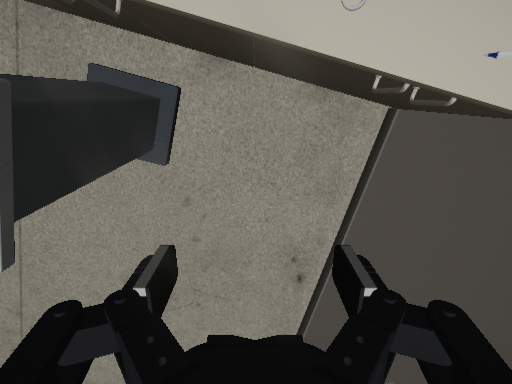

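The crop shows dish floor from (415,420) to (575,490) and the tube centred in the yellow saucer; the wrist view sees only floor and fingers. Next, find the dish and where the rack is, and see how the wrist camera looks relative to the tool.

Run:
```python
from h import *
f=robot.grab_frame("side")
C=lambda x,y:(x/3+130,y/3+110)
for n,p,z in [("dishtop far",C(447,318),28),("dishtop right end",C(578,475),28),("near bulge top",C(415,425),28),("bottom near end",C(540,512),0),("floor c",C(480,430),4),("tube bottom",C(361,130),4),("tube top",C(360,80),54),("rackL",C(530,45),20),("rack near base",C(615,180),0),("tray",C(512,235),0),("tray",C(605,335),0),("white saucer",C(248,308),9)]:
    print(n,cast(f,p,z).round(0))
s=robot.read_state();w=robot.grab_frame("wrist");T=R.from_quat(s["ee_rot"])
print("cam in tool",T.inv().apply(w["eye"]-s["ee_pos"]).round(1),"view",T.inv().apply(R.from_quat(w["attitude"]).apply([0,0,-1])).round(3),T.as_euler("zyx",degrees=True))
```

```text
dishtop far [[577.  66.]]
dishtop right end [[591. -80.]]
near bulge top [[523. -11.]]
bottom near end [[572. -74.]]
floor c [[566.  -7.]]
tube bottom [[614. 313.]]
tube top [[611. 304.]]
rackL [[773. 351.]]
rack near base [[761. 187.]]
tray [[666. 158.]]
tray [[676.  42.]]
white saucer [[472. 144.]]
cam in tool [   0.4  -84.5 -142.2] view [-0.001  0.327  0.945] [ 7.51167179e+01 -7.45282619e-03 -1.79980158e+02]
```

Request:
{"fn": "drive_tool", "kwargs": {"rows": [[[-21,-19.3,0,0,0,-37.5,4],[-42.2,-38.6,0,0,0,-75.1,4],[-42.2,-38.6,0,0,0,-75.1,4],[-42.2,-38.6,0,0,0,-75.1,4],[-42.2,-38.6,0,0,0,-75.1,4],[-42.2,-38.6,0,0,0,-75.1,4],[-42.2,-38.6,0,0,0,-75.1,4],[-42.2,-38.6,0,0,0,-75.1,4],[-42.2,-38.6,0,0,0,-75.1,4],[-42.2,-38.6,0,0,0,-75.1,4],[-42.2,-38.6,0,0,0,-75.1,4],[-42.2,-38.6,0,0,0,-75.1,4],[-42.2,-38.6,0,0,0,-75.1,4],[-42.2,-38.6,0,0,0,-75.1,4],[-42.2,-38.6,0,0,0,-75.1,4],[-42.2,-38.6,0,0,0,-75.1,4],[-42.2,-38.6,0,0,0,-75.1,4],[-42.2,-38.6,0,0,0,-75.1,4]]]}}

```text
clock: 1.9
ee_pos: [399.1, -1.1, 231.4]
ee_rot: [1.0, -0.001, -0.0, -0.0]
contact_force: [0.4, -0.2, 0.4]
width: 0.468
```

Request:
{"fn": "drive_tool", "kwargs": {"rows": [[[12,-22,0,0,0,0,4],[12,-22,0,0,0,0,4],[12,-22,0,0,0,0,4],[12,-22,0,0,0,0,4],[12,-22,0,0,0,0,4],[12,-22,0,0,0,0,4],[12,-22,0,0,0,0,4],[12,-22,0,0,0,0,4],[12,-22,0,0,0,0,4]]]}}

```text
clock: 2.65
ee_pos: [519.4, 217.4, 231.1]
ee_rot: [1.0, -0.002, -0.0, 0.0]
contact_force: [-0.3, 0.3, 1.0]
width: 0.469
```

Run:
```python
from h import *
s=robot.read_state(); print(s["ee_pos"],s["dq"].round(3),s["joint_positions"].round(2))
f=robot.grab_frame("wrist"); cv2.imwrite("pics/w1.png",f["frame"][:,:,::-1])
for c in HUE:
    for st,ce,m in blobs(f,c,60):
        cs,_=cv2.findContours(m.astype(np.uint8),0,2); k=max(cs,key=len)[:,0,:]
        q=[np.round(np.r_[cv2.minEnclosingCircle(cast(f,k,z).astype(np.float32))[0],cv2.minEnclosingCircle(cast(f,k,z).astype(np.float32))[1]],1) for z in(9,25,50)]
        print(c,st,ce.round(0),*q)
```

```text
[519.42226955 217.36156962 231.11383198] [-0.012 -0.029 -0.012  0.002  0.001  0.003] [ 0.4   0.2   0.05  1.42 -0.    1.97]
red2 [502  91  10  17 104] [508.  98.] [836.1 296.3  12.8] [822.2 296.6  12.2] [800.6 296.9  11.3]
red2 [491 117  21  17 205] [503. 124.] [838.1 265.7  16.9] [824.2 267.3  16.2] [802.4 269.7  15. ]
red2 [483 140  26  17 251] [496. 148.] [838.8 235.9  18.2] [824.8 238.8  17.4] [802.9 243.3  16.2]
red2 [252 150  13  14 116] [258. 157.] [523.8 223.9   9.5] [523.7 227.3   9.1] [523.4 232.6   8.4]
red2 [479 161  23  18 214] [491. 170.] [839.6 204.4  17.1] [825.5 208.6  16.4] [803.6 215.3  15.2]
red2 [473 183  23  17 203] [484. 191.] [839.2 175.5  18.6] [825.1 181.   17.8] [803.3 189.6  16.5]
red2 [473 206  23  19 214] [485. 215.] [848.5 136.8  20.1] [834.  144.   19.2] [811.5 155.3  17.8]
yellow [ 300   62   50   52 1959] [324.  88.] [606.3 309.6  30.8] [602.6 309.2  29.4] [596.6 308.6  27.3]
yellow [212 208  19  21 325] [221. 218.] [469.7 132.5  16.6] [472.  140.   15.9] [475.4 151.5  14.7]
green [176  88  22  23 379] [187.  99.] [434.5 298.   14.1] [438.2 298.1  13.4] [444.1 298.4  12.5]
green [274 181  43  40 912] [295. 197.] [576.9 159.2  30.9] [574.5 165.4  29.5] [570.6 175.2  27.4]
blue [ 170   75   48   51 1405] [195. 101.] [442.5 294.9  30.5] [445.9 295.2  29.2] [451.2 295.7  27.1]
blue [287 203  19  20 279] [296. 213.] [578.5 142.   15.6] [575.9 149.   14.9] [571.9 159.9  13.9]
```

View pics/w1.png

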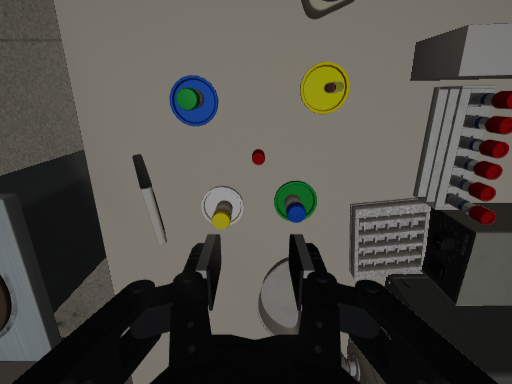

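The wrist view shows all four saucers (blue 194,100; yellow 324,88; white 222,206; green 295,200), the stopper at (258,157) and the dish near the fingers. It disagrees by about 7 mm in y with the fixed cameras, so I check from nearer above the tube.

Request:
{"fn": "drive_tool", "kwargs": {"rows": [[[8.5,-8.9,4,0,0,0,4],[8.5,-8.9,8,0,0,0,4],[8.5,-8.9,11,0,0,0,4],[8.5,-8.9,11,0,0,0,4],[8.5,-8.9,11,0,0,0,4],[8.5,-8.9,11,0,0,0,4],[8.5,-8.9,11,0,0,0,4],[8.5,-8.9,11,0,0,0,4],[8.5,-8.9,11,0,0,0,4]]]}}

```text
clock: 3.45
ee_pos: [605.1, 305.0, 124.6]
ee_rot: [1.0, -0.002, 0.002, -0.001]
contact_force: [0.6, 1.1, -0.5]
width: 0.471
```

Run:
```python
from h import *
s=robot.read_state(); p=s["ee_pos"];print(p,s["dq"].round(3))
f=robot.grab_frame("wrist"); im=f["frame"][:,:,::-1].copy()
for st,ce,m in blobs(f,"yellow",60):
        cs,_=cv2.findContours(m.astype(np.uint8),0,2); k=max(cs,key=len)[:,0,:]
        print(st,np.round(cv2.minEnclosingCircle(cast(f,k,9).astype(np.float32))[0],1),cv2.minEnclosingCircle(cast(f,k,9).astype(np.float32))[1])
cv2.drawMarker(im,tuple(int(v) for v in proj(f,p)[0]),(255,0,255))
g=robot.grab_frame("side"); i2=g["frame"][:,:,::-1].copy()
u=proj(g,p)[0]; print(u); a=i2[80:240,170:330]; a=cv2.resize(a,(480,480),interpolation=2); cv2.drawMarker(a,tuple(int(v) for v in (u-[170,80])*3),(255,0,255))
im=cv2.resize(im,(600,450));im=im[:,150:450]; im=cv2.copyMakeBorder(im,0,30,0,0,0)
cv2.imwrite("pics/w2.png",np.hstack([im,a]))
```

```text
[605.13631815 305.01765862 124.63801329] [ 0.007  0.002 -0.003 -0.006  0.001  0.003]
[ 225  150   62   60 2809] [607.  310.2] 30.913114547729492
[246.29058828 108.09407734]
```

View pics/w2.png

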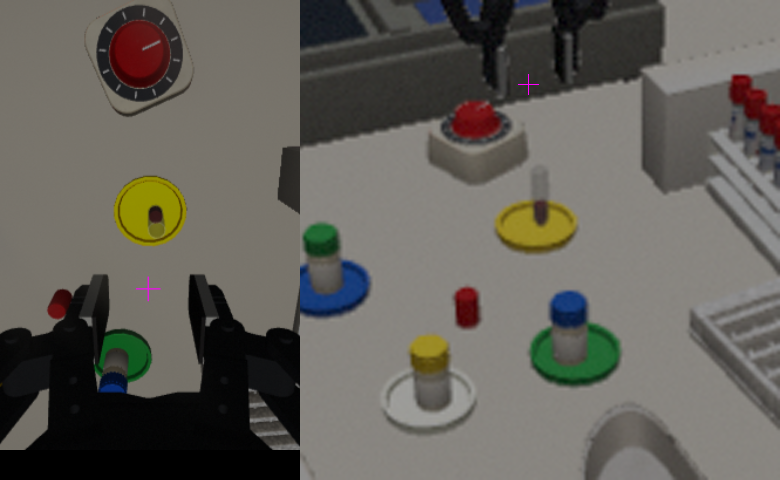

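Fingers sit at a 6–8 mm offset from the side camera's projected TCP, while the wrist view is consistent with itself (saucer at 607,310 from both heights). So I trust the wrist camera, which is tied to the arm. Next, locate the tube in it.

Run:
```python
from h import *
f=robot.grab_frame("wrist")
hsv=cv2.cvtColor(f["frame"],cv2.COLOR_RGB2HSV)
for st,ce,m in blobs(f,"yellow",60):
    x,y,w,h,_=st; fill=np.zeros(m.shape,np.uint8)
    k=max(cv2.findContours(m.astype(np.uint8),0,2)[0],key=len); cv2.drawContours(fill,[cv2.convexHull(k)],-1,1,-1)
    t=(fill>0)&~m; t=cv2.morphologyEx(t.astype(np.uint8),cv2.MORPH_OPEN,np.ones((3,3)))
    n,l,s,c=cv2.connectedComponentsWithStats(t)
    print(s[1:],c[1:].round(1))
    i=1+np.argmax(s[1:,4]); ys,xs=np.nonzero(l==i)
    top=(xs[ys>=ys.max()-3].mean(),ys.max()); bot=(xs[ys<=ys.min()+3].mean(),ys.min())
    print("top far edge z54",cast(f,top,54),"foot near edge z4",cast(f,bot,4),top,bot)
    r=[(yy,hsv[yy,int(c[i][0])].tolist()) for yy in range(ys.min()-2,ys.max()+6,2)]; print(r)
```

```text
[[256 177  11  14 131]] [[260.7 183.5]]
top far edge z54 [[610.37176917 316.51284081]] foot near edge z4 [[611.29769292 313.05284467]] (np.float64(260.5882352941176), np.int64(190)) (np.float64(260.3636363636364), np.int64(177))
[(175, [29, 206, 110]), (177, [3, 85, 27]), (179, [0, 94, 30]), (181, [0, 138, 50]), (183, [0, 138, 50]), (185, [0, 130, 51]), (187, [1, 135, 51]), (189, [1, 121, 55]), (191, [27, 168, 106]), (193, [29, 187, 112]), (195, [29, 189, 112])]
```

Request:
{"fn": "drive_tool", "kwargs": {"rows": [[[0.6,-0.3,2,0,0,0,4],[0.6,-0.3,4,0,0,0,4],[0.6,-0.3,6,0,0,0,4],[0.6,-0.3,8,0,0,0,4],[0.6,-0.3,9.5,0,0,0,4],[0.6,-0.3,10.8,0,0,0,4],[0.6,-0.3,10.8,0,0,0,4],[0.6,-0.3,10.8,0,0,0,4],[0.6,-0.3,10.8,0,0,0,0.5],[0.6,-0.3,10.8,0,0,0,0.5],[0.6,-0.3,10.8,0,0,0,0.5],[0.6,-0.3,10.8,0,0,0,0.5],[0.6,-0.3,10.8,0,0,0,0.5],[0.6,-0.3,10.8,0,0,0,0.5],[0.6,-0.3,10.8,0,0,0,0.5],[0.6,-0.3,10.8,0,0,0,0.5]]], "force": 25}}

```text
clock: 4.93
ee_pos: [611.9, 309.0, 17.1]
ee_rot: [1.0, -0.002, 0.002, -0.001]
contact_force: [-0.6, 0.2, 6.1]
width: 0.143
```

Request:
{"fn": "drive_tool", "kwargs": {"rows": [[[0,0,-4,0,0,0,0.5],[0,0,-8,0,0,0,0.5],[0,0,-12,0,0,0,0.5],[-0.8,4,-13,0,0,0,0.5],[-1.5,8,-13,0,0,0,0.5],[-2.2,12,-13,0,0,0,0.5],[-3,16,-13,0,0,0,0.5],[-3.8,20,-13,0,0,0,0.5],[-4.5,24,-13,0,0,0,0.5],[-5,28,-13,0,0,0,0.5],[-5.2,30.9,-13,0,0,0,0.5],[-5.2,30.9,-13,0,0,0,0.5],[-5.2,30.9,-13,0,0,0,0.5],[-5.2,30.9,-13,0,0,0,0.5]]]}}

```text
clock: 6.1
ee_pos: [558.2, -0.0, 146.5]
ee_rot: [1.0, -0.002, 0.002, -0.001]
contact_force: [0.4, 0.7, -0.7]
width: 0.141
```

Run:
```python
from h import *
s=robot.read_state(); p=s["ee_pos"];print(p,s["width"])
f=robot.grab_frame("wrist"); im=f["frame"][:,:,::-1].copy()
for dx in(-60,-40,-20,0,20,40): 
    for dy in (-40,0,40,80): cv2.circle(im,tuple(int(v) for v in proj(f,[560+dx,dy,4])[0]),2,(255,0,255) if dx==0 else (0,255,0),-1)
cv2.imwrite("pics/w3.png",im)
```

```text
[ 5.58152052e+02 -1.88239274e-02  1.46463093e+02] 0.14053668867402047
```

View pics/w3.png

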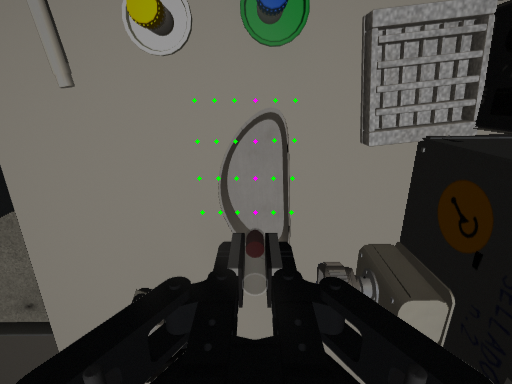

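Dish inner floor spans pixel columns 228–285 at y=0 (x≈533–590) and y≈-75…66, so the tube held at (558,0) is right above it. Lower and release with a narrow opening.

Request:
{"fn": "drive_tool", "kwargs": {"rows": [[[0.2,0,3,0,0,0,0.5],[0.2,0,6,0,0,0,0.5],[0.2,0,9,0,0,0,0.5],[0.2,0,11,0,0,0,0.5],[0.2,0,11.6,0,0,0,0.5],[0.2,0,11.6,0,0,0,0.5],[0.2,0,11.6,0,0,0,0.5],[0.2,0,11.6,0,0,0,2.4],[0.2,0,11.6,0,0,0,2.4],[0.2,0,11.6,0,0,0,2.4],[0.2,0,11.6,0,0,0,2.4],[0.2,0,9,0,0,0,2.4],[0.2,0,6,0,0,0,2.4],[0.2,0,2,0,0,0,4],[0.2,-3,-2,0,0,0,4],[0.2,-7,-3,0,0,0,4],[0.2,-10,-3,0,0,0,4],[0.2,-10,-3,0,0,0,4]]]}}

```text
clock: 7.65
ee_pos: [561.4, 105.4, 179.1]
ee_rot: [1.0, 0.0, 0.004, -0.003]
contact_force: [0.6, -0.2, -0.4]
width: 0.472
```

Run:
```python
from h import *
s=robot.read_state(); p=s["ee_pos"];print(p,s["width"])
f=robot.grab_frame("wrist"); cv2.imwrite("pics/w4.png",f["frame"][:,:,::-1])
g=robot.grab_frame("side")["frame"][120:300,130:370,::-1]
cv2.imwrite("pics/s4.png",cv2.resize(g,(720,540),interpolation=2))
```

```text
[561.40702228 105.4045875  179.14518658] 0.4717889206566943
```

View pics/s4.png

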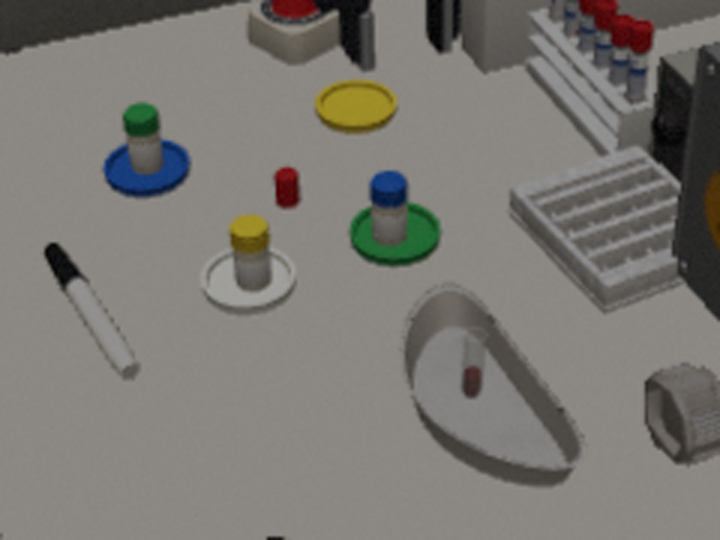

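Tube stands in the dish (472,370 in crop). Next the yellow vial on the white saucer.

Request:
{"fn": "drive_tool", "kwargs": {"rows": [[[-3,-1.5,1,0,0,0,4.5],[-6,-3,2,0,0,0,4.5],[-8.9,-4.7,4,0,0,0,4.5],[-8.9,-4.7,5,0,0,0,4.5],[-8.9,-4.7,5,0,0,0,4.5],[-8.9,-4.7,5,0,0,0,4.5],[-8.9,-4.7,5,0,0,0,4.5]]]}}

```text
clock: 8.33
ee_pos: [473.1, 148.2, 127.6]
ee_rot: [1.0, -0.001, 0.004, -0.001]
contact_force: [0.6, 0.6, -0.7]
width: 0.528
```

```bash
cat >> h.py <<'E'
def circ(q): (x,y),r=cv2.minEnclosingCircle(q.astype(np.float32)); return round(x,1),round(y,1),round(r,1)
def vial(f,col,ztop=50):
    for st,ce,m in blobs(f,col,40):
        k=max(cv2.findContours(m.astype(np.uint8),0,2)[0],key=len)[:,0,:]
        c9=circ(cast(f,k,9)); q=cast(f,k,ztop)
        if c9[2]>25: print(col,"saucer",c9,ce.round(0))
        else: print(col,"vial x",((q[:,0].min()+q[:,0].max())/2).round(1),"w",np.ptp(q[:,0]).round(1),"y",(q[:,1].min()+11.5).round(1),ce.round(0))
E
python3 - <<'E'
from h import *
s=robot.read_state(); print(s["ee_pos"],s["width"])
f=robot.grab_frame("wrist"); cv2.imwrite("pics/w5.png",f["frame"][:,:,::-1])
for c in("yellow","green","blue"): vial(f,c)
E
```

```text
[473.11322614 148.20657295 127.63040813] 0.5281188755227592
yellow saucer (606.1, 305.1, 30.4) [414.  16.]
yellow vial x 475.1 w 24.0 y 148.1 [256. 197.]
green vial x 444.0 w 22.6 y 296.8 [210.   5.]
green saucer (576.5, 158.6, 30.7) [355. 169.]
blue saucer (442.4, 294.7, 30.4) [217.  28.]
blue vial x 571.9 w 24.4 y 158.0 [371. 188.]
```

View pics/w5.png

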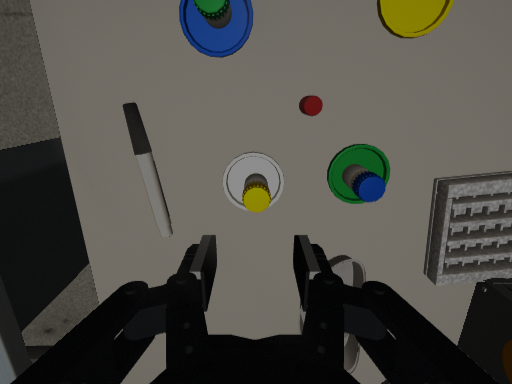

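The picture shows the yellow cap at (256,200) on the white saucer (253,181), clear of the stopper at (311,105). Cap width comes out 24 mm, as it should. Grasp it.

Request:
{"fn": "drive_tool", "kwargs": {"rows": [[[0.2,0,3,0,0,0,4.5],[0.2,0,6,0,0,0,4.5],[0.2,0,8.5,0,0,0,4.5],[0.2,0,10.5,0,0,0,4.5],[0.2,0,11.5,0,0,0,4.5],[0.2,0,11.5,0,0,0,4.5],[0.2,0,11.5,0,0,0,4.5],[0.2,0,11.5,0,0,0,1.5],[0.2,0,11.5,0,0,0,1.5],[0.2,0,11.5,0,0,0,1.5],[0.2,0,11.5,0,0,0,1.5],[0.2,0,11.5,0,0,0,1.5],[0.2,0,11.5,0,0,0,1.5],[0.2,0,11.5,0,0,0,1.5],[0.2,0,11.5,0,0,0,1.5]]], "force": 30}}

```text
clock: 9.63
ee_pos: [477.5, 148.9, 14.5]
ee_rot: [1.0, -0.001, 0.005, -0.002]
contact_force: [0.4, -0.8, 6.3]
width: 0.26
```

Request:
{"fn": "drive_tool", "kwargs": {"rows": [[[0,0,-2,0,0,0,1.5],[0,0,-4.5,0,0,0,1.5],[0,0,-7,-0.23,-0.57,0,1.5],[0,0,-9,-0.23,-0.57,0,1.5],[1.5,-2,-10,-0.23,-0.57,0,1.5],[3.5,-4.5,-10,-0.23,-0.57,0,1.5],[5.5,-7,-10,-0.23,-0.57,0,1.5],[7.5,-9.5,-10,-0.23,-0.57,0,1.5],[9.5,-12,-10,-0.23,-0.57,0,1.5],[11.2,-14,-9,-0.23,-0.57,0,1.5],[12.5,-15.5,-7,-0.23,-0.57,0,1.5],[12.9,-16.1,-5,-0.23,-0.57,0,1.5],[12.9,-16.1,-4,-0.23,-0.57,0,1.5],[12.9,-16.1,-4,-0.23,-0.57,0,1.5],[12.9,-16.1,-4,-0.23,-0.57,0,1.5]]]}}

```text
clock: 10.88
ee_pos: [605.7, 308.8, 56.4]
ee_rot: [1.0, -0.001, -0.0, 0.001]
contact_force: [0.2, 0.7, 0.5]
width: 0.26
```

Request:
{"fn": "drive_tool", "kwargs": {"rows": [[[0.1,-0.1,1.5,0,0,0,1.5],[0.1,-0.1,3,0,0,0,1.5],[0.1,-0.1,3.8,0,0,0,1.5],[0.1,-0.1,4.1,0,0,0,1.5],[0.1,-0.1,4.1,0,0,0,1.5],[0.1,-0.1,4.1,0,0,0,1.5],[0.1,-0.1,4.1,0,0,0,4.5],[0.1,-0.1,4.1,0,0,0,4.5],[0.1,-0.1,4.1,0,0,0,4.5],[0.1,-0.1,4.1,0,0,0,4.5],[0.1,-0.1,4.1,0,0,0,4.5],[0.1,-0.1,1.5,0,0,0,4.5],[0.1,-0.1,-1.5,0,0,0,4.5],[0.1,-0.1,-5,0,0,0,4.5],[0,-0.1,-7.2,0,0,0,4.5],[0,0,-7.2,0,0,0,4.5],[0,0,-7.2,0,0,0,4.5]]]}}

```text
clock: 12.3
ee_pos: [606.6, 309.3, 130.3]
ee_rot: [1.0, -0.001, 0.001, -0.0]
contact_force: [-0.4, -0.1, -0.9]
width: 0.529
```

Run:
```python
from h import *
s=robot.read_state(); print(s["ee_pos"],s["width"])
f=robot.grab_frame("wrist"); cv2.imwrite("pics/w6.png",f["frame"][:,:,::-1])
for c in("yellow","green","blue"): vial(f,c)
```

```text
[606.64091463 309.29977491 130.28203701] 0.5294448427836478
yellow saucer (606.5, 310.2, 30.9) [254. 182.]
green vial x 443.8 w 22.9 y 298.6 [ 69. 210.]
green saucer (577.3, 159.7, 30.6) [233. 301.]
blue saucer (443.0, 295.3, 30.8) [ 98. 195.]
blue vial x 573.4 w 24.2 y 169.4 [222. 329.]
```

View pics/w6.png

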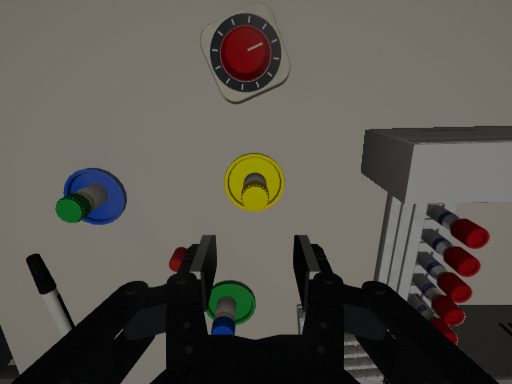

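Yellow vial stands in the yellow saucer (cap at 255,199, saucer centre 254,182), same geometry as it had before. Now the blue vial.

Request:
{"fn": "drive_tool", "kwargs": {"rows": [[[-1,4,0,0,0,0,4.5],[-2,8,0,0,0,0,4.5],[-3.4,12,0,0,0,0,4.5],[-3.4,15.1,0,0,0,0,4.5],[-3.4,15.1,0,0,0,0,4.5],[-3.4,15.1,0,0,0,0,4.5],[-3.4,15.1,0,0,0,0,4.5]]]}}

```text
clock: 12.93
ee_pos: [571.0, 158.0, 127.4]
ee_rot: [1.0, -0.002, -0.001, 0.001]
contact_force: [-0.2, 1.1, 0.2]
width: 0.527
```

Run:
```python
from h import *
s=robot.read_state(); print(s["ee_pos"],s["width"])
f=robot.grab_frame("wrist")
for c in("yellow","green","blue"): vial(f,c)
hsv=cv2.cvtColor(f["frame"],cv2.COLOR_RGB2HSV)
w=proj(f,[473,150,9])[0]; print(w)
x0,y0=int(w[0])-45,int(w[1])-45; g=f["frame"][y0:y0+90,x0:x0+90].max(2)
_,m=cv2.threshold(g,int(np.median(g))+25,255,0); n,l,s,c=cv2.connectedComponentsWithStats(m); print(np.median(g),s[1:])
i=1+np.argmax(s[1:,4]); ys,xs=np.nonzero(l==i); print("white",circ(cast(f,np.c_[xs+x0,ys+y0],9)))
```

```text
[571.01232812 157.97004283 127.38954709] 0.526976242946563
yellow saucer (606.5, 309.2, 30.5) [297.  21.]
green vial x 443.5 w 22.8 y 298.0 [70. 13.]
green saucer (577.3, 158.8, 30.6) [263. 178.]
blue saucer (442.8, 294.9, 30.5) [108.  38.]
blue vial x 573.2 w 24.0 y 157.7 [257. 199.]
[157.20537724 192.30046903]
118.0 [[41 54  1  1  1]
 [44 59  1  1  1]]
white (467.6, 140.6, 0.0)
```

Request:
{"fn": "drive_tool", "kwargs": {"rows": [[[0.2,0,3,0,0,0,4.5],[0.2,0,6,0,0,0,4.5],[0.2,0,8.5,0,0,0,4.5],[0.2,0,10.4,0,0,0,4.5],[0.2,0,11.3,0,0,0,4.5],[0.2,0,11.3,0,0,0,4.5],[0.2,0,11.3,0,0,0,4.5],[0.2,0,11.3,0,0,0,1.5],[0.2,0,11.3,0,0,0,1.5],[0.2,0,11.3,0,0,0,1.5],[0.2,0,11.3,0,0,0,1.5],[0.2,0,11.3,0,0,0,1.5],[0.2,0,11.3,0,0,0,1.5],[0.2,0,11.3,0,0,0,1.5],[0.2,0,11.3,0,0,0,1.5]]]}}

```text
clock: 14.23
ee_pos: [574.2, 158.9, 16.2]
ee_rot: [1.0, -0.001, 0.001, -0.0]
contact_force: [-0.2, 1.6, 5.6]
width: 0.258
```

Request:
{"fn": "drive_tool", "kwargs": {"rows": [[[0,0,-2,0,0,0,1.5],[0,0,-4,0,0,0,1.5],[-1,0,-6,0,0,0,1.5],[-3,0.3,-7,0,0,0,1.5],[-5,0.5,-7,0,0,0,1.5],[-7,0.7,-7,0,0,0,1.5],[-9,0.9,-6,0,0,0,1.5],[-10,0.9,-5,0,0,0,1.5],[-10,0.9,-4,0,0,0,1.5],[-10,0.9,-4,0,0,0,1.5],[-10,0.9,-4,0,0,0,1.5]]]}}

```text
clock: 15.15
ee_pos: [474.5, 150.1, 55.8]
ee_rot: [1.0, -0.001, 0.001, 0.0]
contact_force: [0.6, -0.5, -0.1]
width: 0.258
```

Request:
{"fn": "drive_tool", "kwargs": {"rows": [[[0,0,1.5,0,0,0,1.5],[0,0,3,0,0,0,1.5],[0,0,3.6,0,0,0,1.5],[0,0,3.9,0,0,0,1.5],[0,0,3.9,0,0,0,1.5],[0,0,3.9,0,0,0,1.5],[0,0,3.9,0,0,0,4.5],[0,0,3.9,0,0,0,4.5],[0,0,3.9,0,0,0,4.5],[0,0,3.9,0,0,0,4.5],[0,0,3.9,0,0,0,4.5],[0,0,1.5,0,0,0,4.5],[0,0,-1.5,0,0,0,4.5],[0,0,-5,0,0,0,4.5],[-1,-4,-7.2,0,0,0,4.5],[-2,-8,-7.2,0,0,0,4.5],[-3.1,-12,-7.2,0,0,0,4.5],[-3.1,-14.7,-7.2,0,0,0,4.5],[-3.1,-14.7,-7.2,0,0,0,4.5],[-3.1,-14.7,-7.2,0,0,0,4.5]]]}}

```text
clock: 16.82
ee_pos: [443.3, 298.6, 127.6]
ee_rot: [1.0, 0.0, 0.001, 0.0]
contact_force: [-0.3, -1.0, -0.3]
width: 0.529
```

Run:
```python
from h import *
s=robot.read_state(); print(s["ee_pos"],s["width"])
f=robot.grab_frame("wrist"); cv2.imwrite("pics/w7.png",f["frame"][:,:,::-1])
for c in("yellow","green","blue"): vial(f,c)
```

```text
[443.32362446 298.55124564 127.63534714] 0.5289482768829992
yellow saucer (613.4, 308.4, 40.9) [423. 174.]
green vial x 443.6 w 23.2 y 298.3 [254. 199.]
green saucer (578.8, 175.2, 25.3) [370. 282.]
blue saucer (442.4, 295.4, 30.6) [253. 183.]
blue vial x 474.7 w 23.9 y 160.0 [285. 329.]
```

View pics/w7.png

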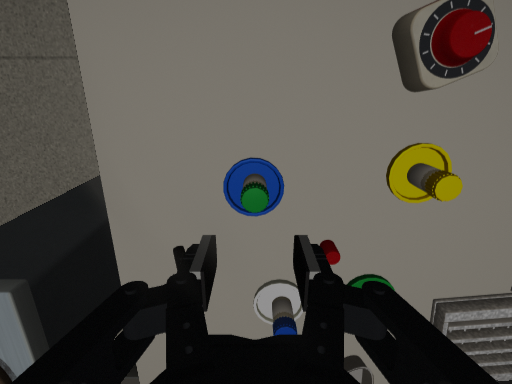

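Blue vial stands on the white saucer (284,325), green cap at (255,198) is centred below the tool, stopper in place. Grasp the green vial.

Request:
{"fn": "drive_tool", "kwargs": {"rows": [[[0,0,3,0,0,0,4.5],[0,0,6,0,0,0,4.5],[0,0,8.5,0,0,0,4.5],[0,0,10.4,0,0,0,4.5],[0,0,11.3,0,0,0,4.5],[0,0,11.3,0,0,0,4.5],[0,0,11.3,0,0,0,4.5],[0,0,11.3,0,0,0,1.5],[0,0,11.3,0,0,0,1.5],[0,0,11.3,0,0,0,1.5],[0,0,11.3,0,0,0,1.5],[0,0,11.3,0,0,0,1.5],[0,0,11.3,0,0,0,1.5],[0,0,11.3,0,0,0,1.5],[0,0,11.3,0,0,0,1.5]]]}}

```text
clock: 18.12
ee_pos: [444.6, 297.8, 16.3]
ee_rot: [1.0, -0.0, 0.002, -0.0]
contact_force: [0.0, -1.8, 5.8]
width: 0.257
```

Request:
{"fn": "drive_tool", "kwargs": {"rows": [[[0,0,-2,0,0,0,1.5],[0,0,-4.5,0,0,0,1.5],[0,0,-7,0,-0.23,0,1.5],[0,0,-9,0,-0.23,0,1.5],[1.5,1.5,-10,0,-0.23,0,1.5],[3.5,3.5,-10,0,-0.23,0,1.5],[5.5,5.7,-10,0,-0.23,0,1.5],[7.5,7.9,-10,0,-0.23,0,1.5],[9.5,10,-10,0,-0.23,0,1.5],[11.5,12,-9,0,-0.23,0,1.5],[12.8,13.5,-7,0,-0.23,0,1.5],[13.2,13.9,-5,0,-0.23,0,1.5],[13.2,13.9,-4,0,-0.23,0,1.5],[13.2,13.9,-4,0,-0.23,0,1.5],[13.2,13.9,-4,0,-0.23,0,1.5]]]}}

```text
clock: 19.37
ee_pos: [575.6, 159.0, 56.7]
ee_rot: [1.0, -0.0, -0.001, -0.0]
contact_force: [-0.6, -0.3, 0.6]
width: 0.26
```

Lower, release, lift and go over the blue vial on the white saucer.

Request:
{"fn": "drive_tool", "kwargs": {"rows": [[[0.1,0,1.5,0,0,0,1.5],[0.1,0,3,0,0,0,1.5],[0.1,0,3.7,0,0,0,1.5],[0.1,0,4,0,0,0,1.5],[0.1,0,4,0,0,0,1.5],[0.1,0,4,0,0,0,1.5],[0.1,0,4,0,0,0,4.5],[0.1,0,4,0,0,0,4.5],[0.1,0,4,0,0,0,4.5],[0.1,0,4,0,0,0,4.5],[0.1,0,4,0,0,0,4.5],[0.1,0,1.5,0,0,0,4.5],[0.1,0,-1.5,0,0,0,4.5],[0.1,0,-5,0,0,0,4.5],[-3,0.3,-7.1,0,0,0,4.5],[-6,0.6,-7.1,0,0,0,4.5],[-9,0.9,-7.1,0,0,0,4.5],[-10.2,0.9,-7.1,0,0,0,4.5],[-10.2,0.9,-7.1,0,0,0,4.5],[-10.2,0.9,-7.1,0,0,0,4.5]]]}}

```text
clock: 21.03
ee_pos: [474.0, 150.2, 128.3]
ee_rot: [1.0, 0.0, -0.0, -0.0]
contact_force: [1.0, 0.0, 0.0]
width: 0.529
```

Run:
```python
from h import *
s=robot.read_state(); print(s["ee_pos"],s["width"])
f=robot.grab_frame("wrist"); cv2.imwrite("pics/w8.png",f["frame"][:,:,::-1])
for c in("yellow","green","blue"): vial(f,c)
```

```text
[473.96958121 150.2454886  128.28307942] 0.5291093531251498
yellow saucer (606.3, 306.7, 30.3) [413.  19.]
green saucer (579.5, 157.4, 33.1) [359. 177.]
blue saucer (442.5, 294.6, 30.5) [217.  26.]
blue vial x 475.5 w 24.1 y 148.8 [256. 200.]
```

View pics/w8.png

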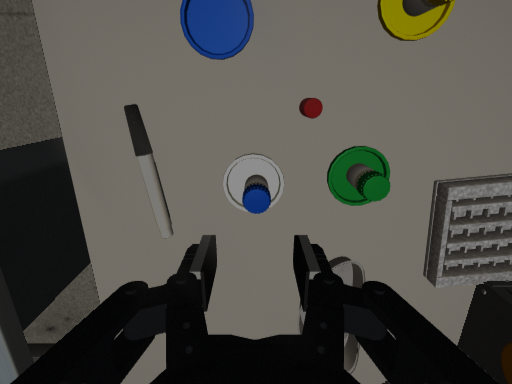

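Green vial stands in the green saucer (374,185 cap, saucer 359,176); the blue vial at (256,198) is below the tool. Grasp it.

Request:
{"fn": "drive_tool", "kwargs": {"rows": [[[0.1,0.1,3,0,0,0,4.5],[0.1,0.1,6,0,0,0,4.5],[0.1,0.1,8.5,0,0,0,4.5],[0.1,0.1,10.4,0,0,0,4.5],[0.1,0.1,11.3,0,0,0,4.5],[0.1,0.1,11.3,0,0,0,4.5],[0.1,0.1,11.3,0,0,0,4.5],[0.1,0.1,11.3,0,0,0,1.5],[0.1,0.1,11.3,0,0,0,1.5],[0.1,0.1,11.3,0,0,0,1.5],[0.1,0.1,11.3,0,0,0,1.5],[0.1,0.1,11.3,0,0,0,1.5],[0.1,0.1,11.3,0,0,0,1.5],[0.1,0.1,11.3,0,0,0,1.5],[0.1,0.1,11.3,0,0,0,1.5]]]}}

```text
clock: 22.33
ee_pos: [476.9, 149.7, 16.6]
ee_rot: [1.0, -0.0, 0.001, -0.001]
contact_force: [1.4, -1.0, 5.7]
width: 0.259
```

Request:
{"fn": "drive_tool", "kwargs": {"rows": [[[0,0,-2,0,0,0,1.5],[0,0,-4.5,0,0,0,1.5],[0,0,-7,0,0,0,1.5],[-0.5,-1.5,-8,0,0,0,1.5],[-1,-4,-8,0,0,0,1.5],[-1.6,-6.5,-8,0,0,0,1.5],[-2.2,-9,-8,0,0,0,1.5],[-2.8,-11.5,-8,0,0,0,1.5],[-3.2,-13.5,-7,0,0,0,1.5],[-3.4,-14.5,-5,0,0,0,1.5],[-3.4,-14.5,-4,0,0,0,1.5],[-3.4,-14.5,-4,0,0,0,1.5],[-3.4,-14.5,-4,0,0,0,1.5]]]}}

```text
clock: 23.42
ee_pos: [442.2, 293.8, 56.2]
ee_rot: [1.0, -0.0, 0.001, 0.0]
contact_force: [0.5, 0.5, 0.4]
width: 0.253
```

Request:
{"fn": "drive_tool", "kwargs": {"rows": [[[0,-0.1,1.5,0,0,0,1.5],[0,-0.1,3,0,0,0,1.5],[0,-0.1,3.6,0,0,0,1.5],[0,-0.1,3.9,0,0,0,1.5],[0,-0.1,3.9,0,0,0,1.5],[0,-0.1,3.9,0,0,0,1.5],[0,-0.1,3.9,0,0,0,4.5],[0,-0.1,3.9,0,0,0,4.5],[0,-0.1,3.9,0,0,0,4.5],[0,-0.1,3.9,0,0,0,4.5],[0,-0.1,3.9,0,0,0,4.5],[0,-0.1,1.5,0,0,0,4.5],[0,-0.1,-1.5,0,0,0,4.5],[0,-0.1,-5,0,0,0,4.5],[0,0,-9,0,0,0,4.5],[3,1,-12,0,0,0,4.5],[6,4,-15,0,0,0,4.5],[8,7.5,-17.5,0,0,0,4.5],[8,7.5,-17.5,0,0,0,4.5],[8,7.5,-17.5,0,0,0,4.5]]]}}

```text
clock: 25.08
ee_pos: [524.6, 216.8, 234.2]
ee_rot: [1.0, -0.002, 0.003, -0.0]
contact_force: [-0.1, 0.0, -1.4]
width: 0.528
```

Run:
```python
from h import *
s=robot.read_state(); print(s["ee_pos"],s["width"])
f=robot.grab_frame("wrist"); g=robot.grab_frame("side")["frame"][100:300,130:370,::-1]
for c in("yellow","green","blue","red2"): vial(f,c)
a=f["frame"][:,:,::-1][:,120:]
cv2.imwrite("pics/w9.png",np.hstack([cv2.resize(a,(392,384)),cv2.resize(g,(404,384),interpolation=2)]))
```

```text
[524.63106137 216.81093113 234.17701476] 0.5276328827792631
yellow saucer (605.9, 310.0, 30.7) [318.  87.]
green saucer (576.7, 159.5, 30.7) [290. 200.]
blue saucer (442.3, 295.2, 30.6) [188. 100.]
red2 vial x 802.5 w 27.6 y 300.3 [501.  97.]
red2 vial x 801.1 w 29.2 y 272.2 [493. 122.]
red2 vial x 800.8 w 30.0 y 244.9 [487. 146.]
red2 vial x 524.0 w 12.1 y 236.3 [253. 156.]
red2 vial x 801.7 w 29.7 y 217.3 [480. 168.]
red2 vial x 801.8 w 28.3 y 189.6 [474. 189.]
red2 vial x 809.8 w 31.9 y 157.4 [475. 212.]
```

View pics/w9.png

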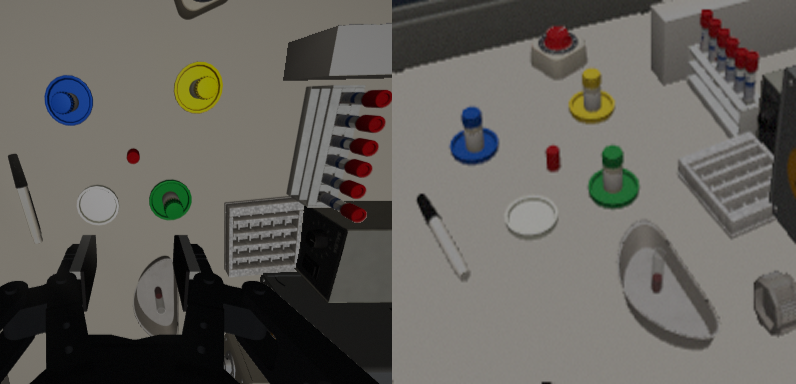

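All three vials stand in the saucers of their colour, the tube is in the dish (657,275 in the side half), and the stopper is where it was. Handing in.

```bash
python3 -c "
from station import robot
print(robot.read_state()['dq'].round(3)); print(robot.finish_job())"
```

```text
[ 0.029  0.006 -0.034 -0.006  0.002  0.   ]
the job is handed in; nothing more can be done
None
```

The job is handed in at about 25 s of the 96 s allowed. I put the used tube in the kidney dish and moved the yellow vial to the yellow saucer. The blue vial then went to the white saucer for the exchange, the green vial to the green saucer and the blue vial to the blue saucer.

- **Last pictures (wrist and side):** each vial stands upright in the saucer of its colour, and the tube stands in the dish. The fingers are open, about 230 mm above the bench. The stopper is within about 1 mm of its starting x (524 mm) and looks unmoved; I did not measure its y again the same way.
- **Vial centring:** I did not measure this after the last placement. It rests on the release positions, which were within about 2 mm of the measured saucer centres, plus how the pictures look.
- **Cameras disagreed:** the scene and side cameras read y about 7 mm lower than the wrist camera. The fingers in the side picture agreed with the wrist camera, so I used the wrist camera for the vials and saucers. The dish came from the side camera, shifted 7 mm and checked in the wrist view. Every grasp went as planned, with jaw readings of about 22 mm on the vials and 12 mm on the tube.
- **Not measured:** I did not find the centre of the white saucer by colour mask. I estimated it from the picture, and the blue vial stood there without trouble.

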